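Clamp a teak shelf bracket in the angle vise

ROBOT

A 6-joint arm with a two-finger parallel gripper is mounted at the origin on the work surface. World frame = base frame: x ahead of the robot, y to its left, z up, the work surface at z = 0. Lengths are in mm, angles in rad, forces in N, time in s.
With the tool pointing down it reaches from about 275 to 1000 mm from the base axis. Payload 8.4 kg.
Tool frame: the origin (TCP) lies between the finger pads; the fingertips stand r.finger_overhang ahead of it and the grasp point (between the pads) is the TCP (r.finger_overhang is the distance from the TCP to the fingertips, in mm); z points along the fingers, y is the line along which they close (so a half turn about z gives the same grasp; the last joint's range is limited). The gripper opens to 85 mm and grips with 20 to 120 N. Pads are 22 mm wide; open, the fingers measure 114 mm over their backs; the gripper's body (76 mm by 85 mm) begins 54 mm behind the grasp point. The pads swing forward as they close: fully open they stand 13 mm farther back than shut.
Start: joints at [1.258, 0.353, 1.633, -0, 1.155, -0.002], TCP at [191.136, 595.059, 250.281] pointing down, gripper open.
Joint ranges: [-2.63, 2.63], [-0.92, 2.1], [0.06, 2.66], [-1.3, 4.44], [0, 2.69], [-3.02, 3.02]. Speed limits (rad/s): [2.22, 2.22, 2.79, 3.14, 3.14, 3.14].

INTERFACE

Orientations are given as [roll, pitch, yaw] about the fixed x, y, z axes, in that order (R = Rz(yaw) Ry(pitch) Rx(roll)).
In Python, from rig import r, cams, sign_off gives the robot as it stands.
- The arm moves only by the shell command python3 -m crank 'ROWS' [FORCE]. ROWS is JSON, a list of rows, each a list of 7 numbers: the shift along the tool's x, y, z in m, then the turn, a rotation vector about the tool's x, y, z in rad, then the closure, from 0 (fully open) to 1 (shut). In form: [[dx, dy, dz, ax, ay, az, gripper], ...]. A call has 1 to 5 rows; each row is the pose to reach, as a shift and turn from the pose commanded when the call began, along the tool's axes at that moment; what a row does not reach only later rows make up. A row lasts 1/10 s, in which the tool goes at most 50 mm and 8.59 degrees, less where a joint would pass 70% of its speed; a pose out of reach is approached as far as the arm can. A call with a gripper value outside its range is refused whole. The fingers move at their own pace and stop on an object; FORCE is the grip in N (left out, the last holds). Time passes only in rows, so rows that repeat a pose let the fingers close. It gives the time, the measured TCP pose, the force, the opening and the grip force at its end, in the units of the state.
- r.sense(): the state, without advancing time (a new reading comes with each control period).
- cams.grab_frame(name): name is "scene" or "top" or "wrist"; returns a dict with "image" (400x640x3 uint8, red, green, blue), "fx", "fy", "cx", "cy" (pixels), "position" and "orientation" of the camera in the world. Camera axes: x right, y down, z forward; pixel columns grow to the right and rows downward; lengths in mm; the calibration is good to about 2 mm. A picture is of the moment at which its call begins. There is no depth.
- sign_off(): hands the job in; it is judged then, once.
The state is a dict: "clock": time; "qpos": joint angles; "qvel": joint speeds; "joint_efforts": joint torques, N m; "eef_pos": TCP position; "tcp_rot": TCP orientation; "contact_force": force on the tool from outside, world axes, zero at the start; "wrist_torque": the same for the moment, N m; "opening": opening from 0.0 (shut) to 1.0 (fully open); "grasp_force": force on a finger pad.
Only numpy, scipy, OpenCV 4.12 (cv2) and the standard library are available. Lean on these libraries where they do the work, as an engineer would, in place of code of your own. Each camera call takes 0.05 s, during which the arm holds its last target. There are 200 camera calls.

TASK

Get the stepped teak bracket block ready for an angled screw hole: stand it between the jaws of the tilted drill vise, its wider part down and flat on the sloping bed, roughly in the middle of the jaws, and set it down there rather than dropping it. Then turn the vise's crank clockwise until the sliding jaw grips the block firmly against the fixed jaw, and let go. Leave the other loose things on the bench where they are.

Things in the scene. Friction and masses are not known exactly. Their poses are not given: they have to be found in the camera images.
- bracket: Workpiece: a stepped teak block like an upside-down T. Lower part 110 long (x) x 40 thick (y) x 45 mm high (z); on it, centred, an upper part 70 long x 40 thick x 25 mm high: 70 mm high in all, about 0.25 kg. It starts upright on the bench. Origin: centre of its underside; z up to the narrow step. It may be put in either way round (half turn about z).
- vise_bed: Sloping bed of a grey angle drill vise fixed to the bench, tilted 30 degrees, crank end high. Origin: on the bed's surface at the foot of the fixed jaw's gripping face, middle of the jaw width. x: down the slope along the screw, from crank to fixed jaw. y: level, along the jaw width. z: square to the bed, 30 degrees from vertical, leaning downhill. Bed surface: z = 0, x = 0 to -150 mm, 90 mm wide.
- fixed_jaw: Steel plate of the fixed jaw at the low end of the bed, 90 wide (y), standing 31 mm above the bed, 8 mm thick. Origin and axes: those of vise_bed, at the foot of its gripping face. To set the block flat on the bed the tool leans 30 degrees, along the bed's z; the block then stands 39 mm higher than the jaws, so fingers can hold it above them.
- sliding_jaw: Sliding jaw, uphill of the fixed jaw, 90 wide, standing 31 mm above the bed, 42 mm long. Origin: foot of its gripping face; axes as vise_bed. The opening is the distance between the two jaw origins: 64 to 76 mm at the start. Only the crank moves it: 12 mm towards the fixed jaw per clockwise turn.
- crank (a joint): Crank angle (rad), growing clockwise seen from the handle's end (right-handed about the x of vise_bed), which closes the vise. 0 = open stop, jaws 76 mm apart; starts at 0.2 to 6.2; jaws 40 mm apart at 18.85. It turns with about 2 N drag at the handle until the jaw presses the block, then stiffens. 8 to 12 N along the circle is a firm grip; the screw holds when let go.
- crank_grip (a point): Middle of the crank's black handle: round, 20 mm in diameter, 68 mm long, parallel to the x of vise_bed, free to spin on its pin. It goes round in a circle of 45 mm radius in the bed's y-z plane, at a fixed x. The crank arm's face is 38 mm away towards the vise. It can be pinched from straight above, fingers closing along the bed's level y, all the way round.
- crank_centre (a point): Centre of that circle, on the screw's axis, fixed to the vise at x = -242, y = 0, z = 14 mm of vise_bed, about 200 mm above the bench.
- door_wedge: Bystander: a teak door wedge, 120 x 44 x 40 mm, lying on the bench. Origin: centre of its underside.
- slat: Bystander: a flat teak slat, 180 x 45 x 16 mm, lying on the bench. Origin: centre of its underside.
- carabiner: Bystander: a stainless steel carabiner, 110 x 68 x 11 mm, lying flat on the bench. Origin: under its middle.
- screwdriver: Bystander: a screwdriver, 190 mm long, lying on the bench. Origin: under its middle.
- screw_jar: Bystander: a glass jar with a steel lid, 66 mm in diameter, 85 mm high, standing on the bench. Origin: centre of its underside.
Mind the look-alikes: they are no part of the job. What is shaped like the bracket but purple, red or yellow is not meant.

How it is judged (in metres and radians):
On the way, in this order (a step that is already met when the one before it is completed fails the run):
1. the block, still held in the fingers, stands flat on the sloping bed between the jaws (angle between the z axis of bracket and the z axis of vise_bed, either way round below 0.12 rad and angle between the x axis of bracket and the y axis of vise_bed, either way round below 0.14 rad and z of bracket in the frame of vise_bed between -0.005 and 0.005 m and y of bracket in the frame of vise_bed between -0.02 and 0.02 m and x of bracket in the frame of vise_bed between -0.062 and -0.012 m and contact force between the fingers and bracket above 0.5 N), for 0.1 s.
2. with the block let go, the crank has brought the sliding jaw hard onto it (angle between the z axis of bracket and the z axis of vise_bed, either way round below 0.12 rad and angle between the x axis of bracket and the y axis of vise_bed, either way round below 0.14 rad and z of bracket in the frame of vise_bed between -0.005 and 0.005 m and y of bracket in the frame of vise_bed between -0.02 and 0.02 m and x of bracket in the frame of vise_bed between -0.062 and -0.012 m and contact force between each of sliding_jaw, fixed_jaw and bracket above 10 N and contact force between the fingers and bracket below 0.1 N), for 0.2 s.
At the end, for the whole second after the job is handed in: The block stands on the bed between the jaws, its underside within 5 mm of the bed and within 7 degrees of flat on it, its length within 8 degrees of along the jaws and its middle within 20 mm of the jaws' middle; each jaw presses on it with more than 10 N; block and crank are at rest (angle between the z axis of bracket and the z axis of vise_bed, either way round below 0.12 rad and angle between the x axis of bracket and the y axis of vise_bed, either way round below 0.14 rad and z of bracket in the frame of vise_bed between -0.005 and 0.005 m and y of bracket in the frame of vise_bed between -0.02 and 0.02 m and x of bracket in the frame of vise_bed between -0.062 and -0.012 m and contact force between each of sliding_jaw, fixed_jaw and bracket above 10 N and linear speed of bracket below 0.01 m/s and velocity of joint crank between -0.05 and 0.05 rad/s); the robot touches nothing.
It fails at once if another loose thing on the bench is moved by more than 30 mm (distance of any of door_wedge, slat, carabiner, screwdriver, screw_jar from where it was at the start of the episode above 0.03 m).
It also fails if it takes over 72 s, if anything falls off the work surface, if the arm or the gripper's body presses on something with over 40 N, if the wrist force passes 120 N, or if a joint passes its speed limit or range.

## Working session

There is one attempt and no reset: what is moved stays moved. The work goes in short steps, Python scripts to look and compute and a shell command to move; the robot and the scene stay as the last step left them, time stands still between calls to the robot, and variables do not carry over. Pictures are saved under pics/ and viewed, at most 10 in all, crops included, and the job is handed in when it is done.

```bash
ls; mkdir -p pics
python3 - <<'E'
from rig import r,cams
import cv2,numpy as np
s=r.sense();print(s['clock'],s['eef_pos'],s['tcp_rot'],s['opening'],r.finger_overhang)
ims=[]
for n in("scene","top"):
    f=cams.grab_frame(n);np.savez('pics/'+n+'.npz',**f)
    print(n,f['fx'],f['fy'],f['cx'],f['cy'],f['position'],f['orientation'])
    cv2.imwrite(f'pics/{n}0.png',f['image'][:,:,::-1])
E
```

```text
pics
0.0 [190.98311505 594.61396257 249.56474643] [-3.14019434e+00  9.00897404e-06  2.83082625e+00] 1.0005467796548175 19.0
scene 451.96983156842106 451.96983156842106 320.965738055955 202.32884368764906 [1188.42179623  -75.99628677  944.13047299] [-2.43318536 -0.01507097  1.51573205]
top 454.55968751307984 454.55968751307984 324.5587399389123 196.05866085045395 [ 305.98323525  -53.99451992 1258.81655168] [-2.93706328e+00 -3.73215095e-04 -1.56395079e+00]
```

View pics/scene0.png

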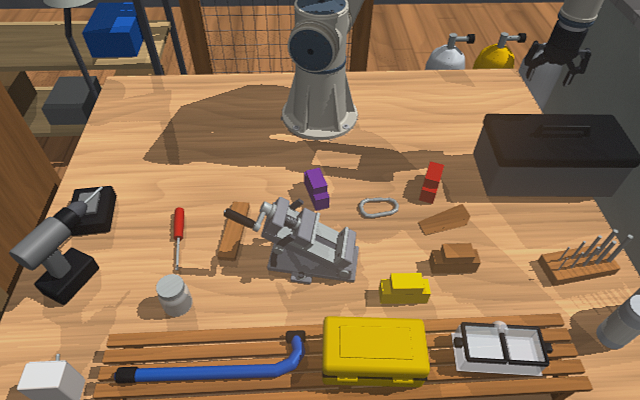

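View pics/top0.png

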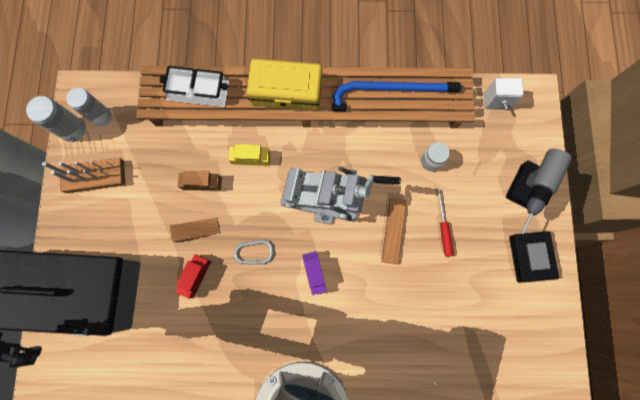

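Candidates for the bracket: the teak stepped block (scene 455,258; top 199,181), the yellow block (scene 404,289), red (431,182) and purple (317,187). The flat teak pieces are the wedge (scene 444,219) and the slat (scene 233,230). Only the block at scene 455,258 is both teak and stepped. The vise is at top (325,192), with its crank to the right at (385,181). I'll confirm this in one enlarged crop.

Run:
```python
import cv2,numpy as np
s=cv2.imread('pics/scene0.png');t=cv2.imread('pics/top0.png')
def c(i,x,y,w,h,W,H): return cv2.resize(i[y:y+h,x:x+w],(W,H),interpolation=cv2.INTER_CUBIC)
a=np.vstack([c(s,215,190,150,100,450,300),c(t,275,155,150,100,450,300)])
b=np.vstack([c(s,410,215,85,75,340,300),c(t,160,145,85,75,340,300)])
cv2.imwrite('pics/crop1.png',np.hstack([a,b]))
```

```text
(no output)
```

View pics/crop1.png

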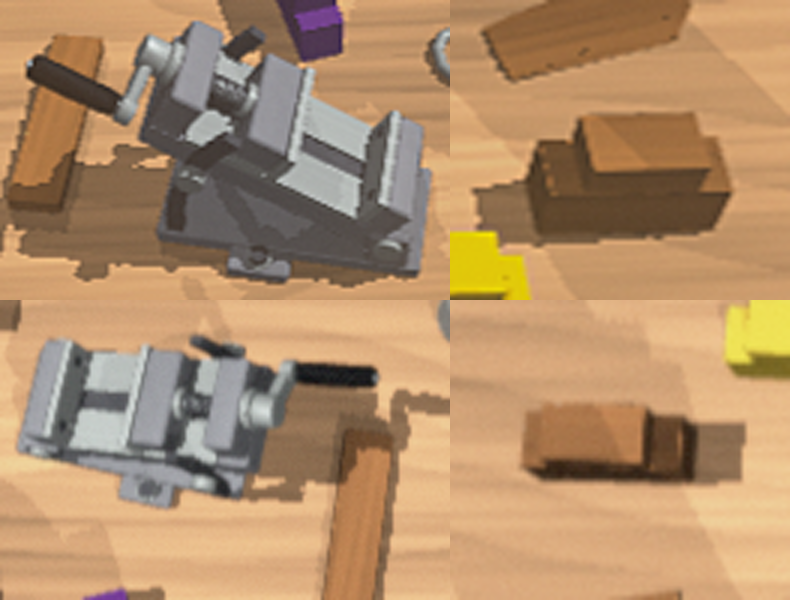

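The crop confirms it: the teak stepped block stands upright at scene (455,258), and the vise's fixed jaw is at the left in the top view. Next I cast rays onto planes of known height.

```bash
cat > h.py <<'E'
import numpy as np,cv2
from scipy.spatial.transform import Rotation as Ro
def rot(e): return Ro.from_euler('xyz',e)
def ray(f,p):
    d=np.array([(p[0]-f['cx'])/f['fx'],(p[1]-f['cy'])/f['fy'],1.]);return np.array(f['position']),rot(f['orientation']).apply(d)
def plane(f,p,z):
    o,d=ray(f,p);return o+d*(z-o[2])/d[2]
def tri(f,p,g,q):
    o,d=ray(f,p);a,b=ray(g,q);s=np.linalg.lstsq(np.c_[d,-b],a-o,rcond=None)[0]
    A,B=o+d*s[0],a+b*s[1];return (A+B)/2,np.linalg.norm(A-B)
def proj(f,P):
    c=rot(f['orientation']).inv().apply(np.array(P)-f['position']);return c[...,:2]/c[...,2:]*f['fx']+[f['cx'],f['cy']]
def R_cols(x,y,z): return Ro.from_matrix(np.c_[x,y,z])
def delta(s,P,R):
    T=rot(s['tcp_rot']);print('shift m',np.round(T.inv().apply(np.array(P)-s['eef_pos'])/1000,4),'turn',np.round((T.inv()*R).as_rotvec(),4))
E
python3 - <<'E'
from h import *
s=dict(np.load('pics/scene.npz'));t=dict(np.load('pics/top.npz'))
np.set_printoptions(precision=1,suppress=True)
S1=lambda x,y:(410+(x-450)/4-.4,215+y/4-.4);T1=lambda x,y:(160+(x-450)/4-.4,145+(y-300)/4-.4)
for p in((590,172),(712,167),(697,113),(583,115)):print('S',plane(s,S1(*p),70))
for p in((645,405),(645,462)):print('T',plane(t,T1(*p),70))
S=lambda x,y:(215+x/3-.3,190+y/3-.3);T=lambda x,y:(275+x/3-.3,155+(y-300)/3-.3)
for n,a,b in(('hub',(150,52),(262,408)),('hout',(32,68),(377,377)),('hin',(128,108),(293,372)),('slidfar',(308,70),(128,447)),('slidnear',(293,165),(150,347)),('fixfar',(390,112),(57,447)),('fixnear',(372,217),(83,343))):
    # in the scene picture near = +x world = top of the top picture
    print(n,*tri(s,S(*a),t,T(*b)))
E
```

```text
S [621.7 255.4  70. ]
S [621.5 327.4  70. ]
S [583.2 329.1  70. ]
S [581.6 260.6  70. ]
T [620.  261.7  70. ]
T [580.5 259.4  70. ]
hub [ 543.9 -148.4  179.9] 9.129812111479891
hout [ 566.7 -235.1  193.9] 0.3227427760300167
hin [ 578.9 -170.6  159.5] 1.899659953424573
slidfar [521.2 -35.  125.4] 0.5925684250364941
slidnear [609.3 -51.7 123.3] 1.9593609485947638
fixfar [529.6  29.6  78.9] 2.0655835078515135
fixnear [625.6   8.1  74.5] 1.074758849144708
```

Estimates in mm:
- **Bracket:** centre (601,293), length along world y.
- **Vise bed:** origin about (579,14,67), x axis about (0.17,0.85,-0.5).
- **Crank centre:** about (540,-185,200).

I'll move above the bracket first.

Run:
```python
from h import *
from rig import r
s=r.sense();delta(s,[601,293.5,260],R_cols([0,1,0],[1,0,0],[0,0,-1]))
```

```text
shift m [-0.4825 -0.1614 -0.0102] turn [-1.10e-03  8.00e-04  1.26e+00]
```

```bash
python3 -m crank '[[-0.048,-0.016,-0.001,0,0,0.13,0],[-0.096,-0.032,-0.002,0,0,0.26,0],[-0.145,-0.048,-0.003,0,0,0.39,0],[-0.193,-0.064,-0.004,0,0,0.52,0],[-0.241,-0.08,-0.005,0,0,0.65,0]]'
python3 - <<'E'
from h import *
from rig import r
s=r.sense();delta(s,[601,293.5,260],R_cols([0,1,0],[1,0,0],[0,0,-1]))
E
```

```text
clock: 0.6
eef_pos: [394.1, 446.0, 255.0]
tcp_rot: [-3.141, 0.0, 2.176]
contact_force: [-0.0, 1.0, -0.0]
opening: 0.997
grasp_force: 0.0
shift m [-0.2431  0.0834 -0.005 ] turn [-3.000e-04  2.000e-04  6.049e-01]
```

```bash
python3 -m crank '[[-0.048,0.017,0,0,0,0.12,0],[-0.097,0.033,0,0,0,0.24,0],[-0.146,0.05,0,0,0,0.36,0],[-0.194,0.067,0,0,0,0.48,0],[-0.243,0.0834,0,0,0,0.605,0]]'
python3 - <<'E'
from h import *
from rig import r,cams
f=cams.grab_frame('wrist');np.savez('pics/w1.npz',**f);cv2.imwrite('pics/w1.png',f['image'][:,:,::-1]);print(f['position'],f['orientation'])
s=r.sense();delta(s,[601,293.5,58],R_cols([0,1,0],[1,0,0],[0,0,-1]))
E
```

```text
clock: 1.1
eef_pos: [596.2, 298.7, 254.9]
tcp_rot: [-3.141, 0.0, 1.571]
contact_force: [0.4, 1.3, 0.6]
opening: 1.0
grasp_force: 0.0
[595.47977062 382.81059037 378.51031724] [ 2.80822617e+00  2.14339084e-04 -3.77935524e-05]
shift m [-1.000e-04 -1.600e-03  1.969e-01] turn [ 0.0036  0.0024 -0.0104]
```

View pics/w1.png

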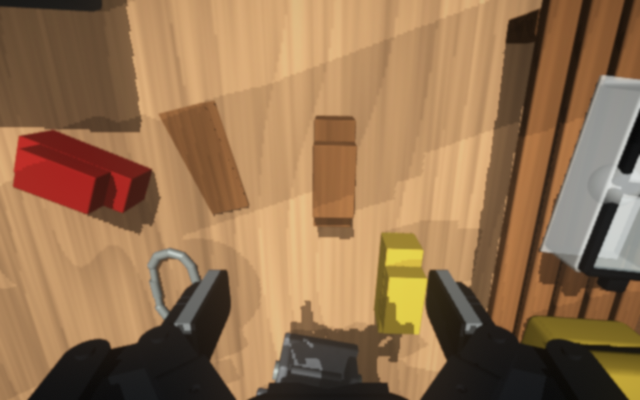

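The bracket's upper face is at pixels (314,143)-(356,219), the yellow block is at (402,285), and the vise's fixed jaw is at (316,360).

Run:
```python
from h import *
from rig import r
f=dict(np.load('pics/w1.npz'));print(f['fx'])
for p in((314,143),(356,144),(355,219),(314,219)):print(plane(f,p,70))
print(proj(f,[596,298.7,255]),proj(f,[601,293.5,70]))
```

```text
345.87473876046954
[583.1333462  330.66928367  70.        ]
[620.62901997 329.7759769   70.        ]
[621.59343065 257.59084843  70.        ]
[582.17908305 257.58890908  70.        ]
[329.08044396 294.60328064] [333.78941562 183.07083129]
```

The close view agrees: centre (602,294). Descending to grasp.

```bash
python3 -m crank '[[0,-0.001,0.045,0,0,0,0],[0,-0.001,0.09,0,0,0,0],[0,-0.001,0.135,0,0,0,0],[0,-0.001,0.175,0,0,0,0],[0,-0.001,0.197,0,0,0,0]]' && python3 -m crank '[[0,0,0,0,0,0,0],[0,0,0,0,0,0,0.9],[0,0,0,0,0,0,0.9],[0,0,0,0,0,0,0.9],[0,0,0,0,0,0,0.9]]' 50
```

```text
clock: 1.65
eef_pos: [591.7, 299.2, 54.1]
tcp_rot: [-3.137, 0.002, 1.576]
contact_force: [-0.5, -0.2, 0.0]
opening: 1.001
grasp_force: 0.0
clock: 2.15
eef_pos: [595.5, 301.0, 60.4]
tcp_rot: [3.138, -0.002, 1.576]
contact_force: [2.4, -0.6, 5.3]
opening: 0.463
grasp_force: 51.1
```

```bash
python3 -m crank '[[0,0,0,0,0,0,0.9],[0,0,-0.02,0,0,0,0.9],[0,0,-0.07,0,0,0,0.9],[0,0,-0.12,0,0,0,0.9],[0,0,-0.12,0,0,0,0.9]]'
python3 -m crank '[[0,0,-0.05,0,0,0,0.9],[0,0,-0.1,0,0,0,0.9],[0,0,-0.1,0,0,0,0.9],[0,0,-0.1,0,0,0,0.9]]'
python3 - <<'E'
from h import *
from rig import r
s=r.sense();print(s['eef_pos'],s['tcp_rot'],s['opening'],s['grasp_force'],s['contact_force'])
E
```

```text
clock: 2.65
eef_pos: [597.6, 302.2, 186.5]
tcp_rot: [3.131, -0.006, 1.576]
contact_force: [1.3, 0.1, -1.8]
opening: 0.457
grasp_force: 51.5
clock: 3.05
eef_pos: [594.1, 300.4, 279.3]
tcp_rot: [3.139, -0.001, 1.576]
contact_force: [-0.3, -0.3, -3.6]
opening: 0.458
grasp_force: 52.1
[594.08319786 300.38464012 279.32075429] [ 3.13948148e+00 -1.09326563e-03  1.57581886e+00] 0.4582128105644184 52.09326372714713 [-0.27297868 -0.32867013 -3.60724145]
```

The readings had been taken while the arm was still settling, so the grip sits about 6 mm off centre along the block's length; I'll compensate for that. Next, a look at the vise with the tool already leaned to the bed.

```bash
cat >> h.py <<'E'
def vise(yaw_deg,O=(579,14,67)):
    a=np.radians(yaw_deg);h=np.array([np.sin(a),np.cos(a),0]);c,s=np.cos(np.pi/6),.5
    x=c*h-[0,0,s];z=s*h+np.array([0,0,c]);y=np.cross(z,x);return np.array(O,float),np.c_[x,y,z]
def place_R(V): return R_cols(V[:,1],V[:,0],-V[:,2])
E
python3 - <<'E'
from h import *
from rig import r
s=r.sense();O,V=vise(11.2);delta(s,[650,30,340],place_R(V))
E
```

```text
shift m [-0.2706  0.0547 -0.0609] turn [ 0.4408 -0.3577 -1.3371]
```

```bash
python3 -m crank '[[-0.04,0.01,-0.03,0.044,-0.036,-0.134,0.9],[-0.08,0.02,-0.05,0.088,-0.072,-0.267,0.9],[-0.12,0.03,-0.061,0.132,-0.107,-0.4,0.9],[-0.16,0.035,-0.061,0.176,-0.143,-0.535,0.9],[-0.2,0.04,-0.061,0.22,-0.179,-0.668,0.9]]'
python3 -m crank '[[0,0,0,0,0,0,0.9],[0,0,0,0,0,0,0.9],[0,0,0,0,0,0,0.9]]'
python3 - <<'E'
from h import *
from rig import r
s=r.sense();O,V=vise(11.2);delta(s,[650,30,340],place_R(V))
E
```

```text
clock: 3.55
eef_pos: [634.5, 98.6, 337.0]
tcp_rot: [-2.874, 0.091, 2.266]
contact_force: [0.1, -0.1, -3.6]
opening: 0.458
grasp_force: 52.1
clock: 3.85
eef_pos: [634.3, 101.2, 337.8]
tcp_rot: [-2.878, 0.092, 2.26]
contact_force: [-1.2, -0.0, -2.9]
opening: 0.459
grasp_force: 52.1
shift m [-0.0648 -0.031   0.0123] turn [ 0.2179 -0.1817 -0.6687]
```

```bash
python3 -m crank '[[-0.013,-0.006,0.002,0.044,-0.036,-0.134,0.9],[-0.026,-0.012,0.005,0.087,-0.073,-0.267,0.9],[-0.039,-0.019,0.007,0.131,-0.109,-0.401,0.9],[-0.052,-0.025,0.01,0.174,-0.145,-0.535,0.9],[-0.065,-0.031,0.012,0.218,-0.182,-0.669,0.9]]'
python3 -m crank '[[0,0,0,0,0,0,0.9],[0,0,0,0,0,0,0.9],[0,0,0,0,0,0,0.9],[0,0,0,0,0,0,0.9]]'
python3 - <<'E'
from h import *
from rig import r,cams
f=cams.grab_frame('wrist');np.savez('pics/w2.npz',**f);im=f['image'][:,:,::-1].copy();cv2.imwrite('pics/w2.png',im)
cv2.imwrite('pics/w2c.png',cv2.resize(im,(800,500),interpolation=cv2.INTER_CUBIC))
s=r.sense();O,V=vise(11.2);delta(s,[650,30,340],place_R(V))
E
```

```text
clock: 4.35
eef_pos: [650.8, 30.1, 341.1]
tcp_rot: [-2.617, -0.0, 2.953]
contact_force: [0.4, -0.3, -2.5]
opening: 0.461
grasp_force: 52.2
clock: 4.75
eef_pos: [650.9, 29.8, 341.9]
tcp_rot: [-2.619, 0.003, 2.946]
contact_force: [0.4, 0.4, -2.1]
opening: 0.459
grasp_force: 52.1
shift m [0.0009 0.0011 0.0015] turn [ 0.0007  0.0022 -0.0014]
```

View pics/w2c.png

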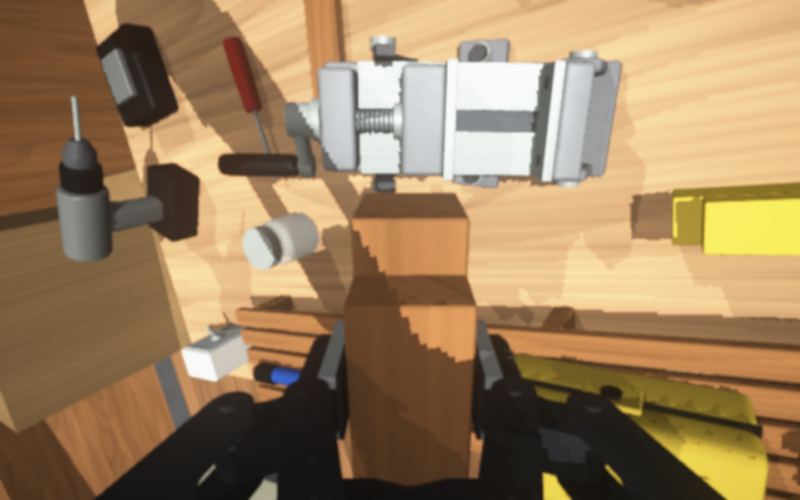

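The vise is clearly visible: sliding jaw plate at about (457,60)-(455,178) and fixed jaw plate at about (554,63)-(546,181) in the enlarged picture, with the handle at (258,164). One enlarged crop will give the edges.

Run:
```python
from h import *
im=cv2.imread('pics/w2.png')
cv2.imwrite('pics/w2v.png',cv2.resize(im[35:160,320:520],(800,500),interpolation=cv2.INTER_CUBIC))
```

```text
(no output)
```

View pics/w2v.png

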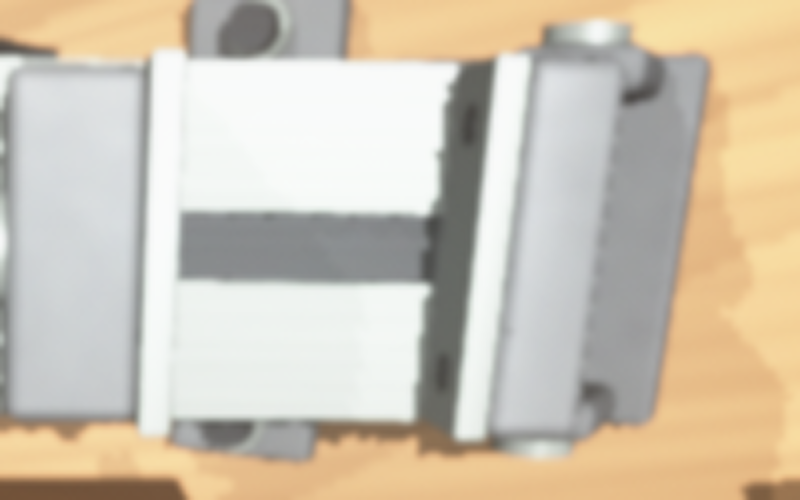

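Edge ends in the crop: fixed jaw (498,53)-(456,440), sliding jaw (187,50)-(168,436).

Run:
```python
from h import *
from scipy.optimize import least_squares
f=dict(np.load('pics/w2.npz'));C=lambda x,y:(320+x/4-.4,35+y/4-.4)
obs=np.array([C(498,53),C(456,440),C(187,50),C(168,436)])
np.set_printoptions(precision=1,suppress=True)
def pts(p):
    O,V=vise(p[0],p[1:4]);o=p[4]
    return O+np.array([[0,-45,31],[0,45,31],[-o,-45,31],[-o,45,31]])@V.T
for sg in(1,-1):
    F=lambda p:(proj(f,pts(p)[::1] if sg>0 else pts(p)[[1,0,3,2]])-obs).ravel()
    q=least_squares(F,[11,579,14,67,70]);print(sg,q.x,q.cost)
    G=lambda p:np.r_[F(p),(p[3]-67)/2]
    q=least_squares(G,[11,579,14,67,70]);print(sg,q.x,q.cost)
```

```text
1 [ 1.2e+01 -1.4e+08 -7.4e+09 -3.2e+10  6.5e+09] 4701.406355773399
1 [-169.   583.    39.9   74.4 -116.3] 110.4419246734853
-1 [ 12.  576.3   7.9  64.4  72.7] 0.13736242523926592
-1 [ 12.  576.3   8.3  66.4  72.3] 0.32668319683387403
```

Vise solved to 0.3 px: yaw 12.0°, origin (576,8,66), opening 72.5 mm. Moving above the slot.

```bash
cat >> h.py <<'E'
VP=vise(12.0,(576.3,8.1,65.8))
def tcp_in_vise(s): return VP[1].T@(np.array(s['eef_pos'])-VP[0])
E
python3 - <<'E'
from h import *
from rig import r
s=r.sense();O,V=VP;print(tcp_in_vise(s));delta(s,O+V@[-26,6.5,115],place_R(V))
E
```

```text
[-106.3930533   -68.48062608  257.36403768]
shift m [0.0754 0.0811 0.1417] turn [0.0007 0.0092 0.0107]
```

```bash
python3 -m crank '[[0.025,0.027,0.03,0,0.003,0.003,0.9],[0.05,0.054,0.06,0,0.006,0.006,0.9],[0.075,0.081,0.09,0,0.009,0.01,0.9],[0.0754,0.081,0.125,0,0.009,0.01,0.9],[0.0754,0.081,0.1417,0,0.009,0.01,0.9]]'
python3 -m crank '[[0,0,0,0,0,0,0.9],[0,0,0,0,0,0,0.9],[0,0,0,0,0,0,0.9],[0,0,0,0,0,0,0.9]]'
python3 - <<'E'
from h import *
from rig import r,cams
for n in("scene","wrist"):
    f=cams.grab_frame(n);np.savez(f'pics/p_{n}.npz',**f);cv2.imwrite(f'pics/p_{n}.png',f['image'][:,:,::-1])
a=cv2.imread('pics/p_scene.png')[150:310,215:395];b=cv2.imread('pics/p_wrist.png')[40:400,180:480]
cv2.imwrite('pics/p.png',np.hstack([cv2.resize(a,(450,400),interpolation=cv2.INTER_CUBIC),cv2.resize(b,(333,400))]))
s=r.sense();O,V=VP;print(tcp_in_vise(s),s['contact_force']);delta(s,O+V@[-26,6.5,61],place_R(V))
E
```

```text
clock: 5.3
eef_pos: [575.0, 42.6, 175.8]
tcp_rot: [-2.616, -0.004, 2.934]
contact_force: [0.0, -0.7, -2.0]
opening: 0.461
grasp_force: 52.1
clock: 5.7
eef_pos: [577.9, 43.5, 179.6]
tcp_rot: [-2.619, 0.001, 2.934]
contact_force: [-0.0, 0.1, -1.9]
opening: 0.456
grasp_force: 52.1
[-26.57878852   6.11395843 115.6229609 ] [-0.39537593 -0.24831315 -2.19284482]
shift m [0.0005 0.0005 0.0546] turn [0.0006 0.0015 0.0016]
```

View pics/p.png

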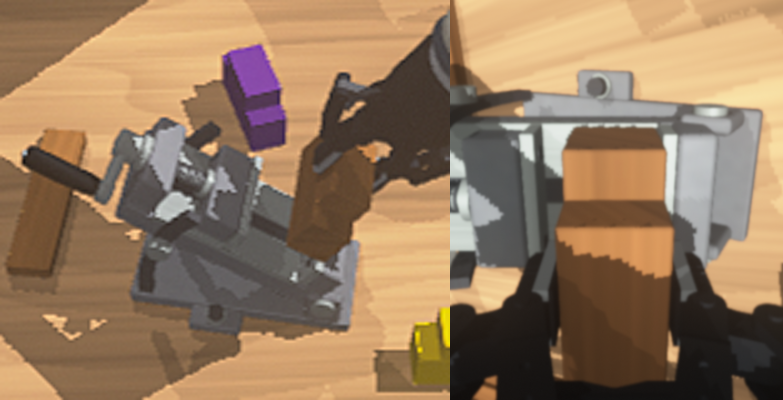

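The block hangs square over the slot between the jaws. Lowering it, slowing down towards the bed.

```bash
python3 -m crank '[[0,0,0.015,0,0.001,0.001,0.9],[0,0,0.03,0,0.001,0.001,0.9],[0,0,0.042,0,0.001,0.001,0.9],[0,0,0.048,0,0.001,0.001,0.9],[0,0,0.048,0,0.001,0.001,0.9]]'
python3 -m crank '[[0,0,0.0015,0,0,0,0.9],[0,0,0.003,0,0,0,0.9],[0,0,0.0045,0,0,0,0.9],[0,0,0.0055,0,0,0,0.9],[0,0,0.0055,0,0,0,0.9]]'
python3 - <<'E'
from h import *
from rig import r
s=r.sense();print(tcp_in_vise(s),VP[1].T@s['contact_force'])
E
```

```text
clock: 6.3
eef_pos: [571.1, 18.7, 135.6]
tcp_rot: [-2.617, -0.003, 2.932]
contact_force: [0.8, 0.1, -2.2]
opening: 0.459
grasp_force: 52.2
clock: 6.8
eef_pos: [571.4, 16.9, 132.1]
tcp_rot: [-2.618, -0.001, 2.933]
contact_force: [-0.0, 0.2, -1.5]
opening: 0.454
grasp_force: 52.2
[-26.61087637   6.59311166  61.20476509] [ 0.94236458  0.08086277 -1.19735533]
```

```bash
python3 -m crank '[[0,0,0.001,0,0,0,0.9],[0,0,0.002,0,0,0,0.9],[0,0,0.002,0,0,0,0.9]]'
python3 - <<'E'
from h import *
from rig import r
s=r.sense();print(tcp_in_vise(s),VP[1].T@s['contact_force'])
E
```

```text
clock: 7.1
eef_pos: [571.6, 16.7, 131.8]
tcp_rot: [-2.618, -0.0, 2.933]
contact_force: [-4.0, 6.9, 11.1]
opening: 0.462
grasp_force: 53.9
[-26.60554505   6.40980073  60.87995229] [-0.40153842  5.30969682 12.61955735]
```

Contact at 12 N, so the block is seated. Hold, release, back off along the bed's normal.

```bash
python3 -m crank '[[0,0,0,0,0,0,0.9],[0,0,0,0,0,0,0.9],[0,0,0,0,0,0,0.4],[0,0,0,0,0,0,0.3],[0,0,0,0,0,0,0.2]]'
python3 -m crank '[[0,0,0,0,0,0,0.1],[0,0,0,0,0,0,0.1],[0,0,-0.03,0,0,0,0.1],[0,0,-0.07,0,0,0,0.1],[0,0,-0.11,0,0,0,0.1]]'
python3 -m crank '[[0,0,-0.05,0,0,0,0.1],[0,0,-0.1,0,0,0,0.1],[0,0,-0.1,0,0,0,0.1],[0,0,-0.1,0,0,0,0.1]]'
python3 - <<'E'
from h import *
from rig import r,cams
for n in("scene","wrist","top"):
    f=cams.grab_frame(n);np.savez(f'pics/q_{n}.npz',**f);cv2.imwrite(f'pics/q_{n}.png',f['image'][:,:,::-1])
a=cv2.imread('pics/q_scene.png')[180:290,205:370];b=cv2.imread('pics/q_wrist.png');c=cv2.imread('pics/q_top.png')[140:240,270:420]
u=cv2.INTER_CUBIC
cv2.imwrite('pics/q.png',np.vstack([np.hstack([cv2.resize(a,(420,280),interpolation=u),cv2.resize(c,(380,280),interpolation=u)]),cv2.resize(b[0:200,100:600],(800,320),interpolation=u)]))
E
```

```text
clock: 7.6
eef_pos: [571.3, 15.8, 130.3]
tcp_rot: [-2.618, -0.001, 2.933]
contact_force: [0.6, -0.1, 0.1]
opening: 0.801
grasp_force: 0.0
clock: 8.1
eef_pos: [582.4, 69.9, 226.3]
tcp_rot: [-2.617, -0.003, 2.932]
contact_force: [0.2, -0.0, -0.5]
opening: 0.902
grasp_force: 0.0
clock: 8.5
eef_pos: [593.5, 119.1, 312.8]
tcp_rot: [-2.619, 0.0, 2.934]
contact_force: [0.6, -0.1, -0.6]
opening: 0.9
grasp_force: 0.0
```

View pics/q.png

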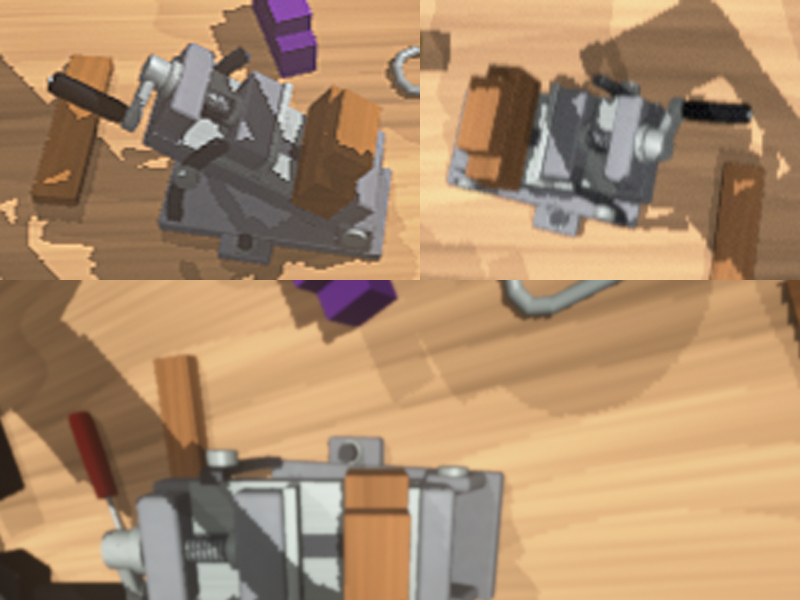

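The block stands between the jaws on the bed, with the carabiner, purple block and slat undisturbed. Now I work out the crank handle's phase.

```bash
cat >> h.py <<'E'
CO=VP[0]+VP[1]@[-242,0,14]
def grip(phi): return CO+VP[1]@[0,45*np.cos(phi),45*np.sin(phi)]   # phi grows clockwise (about +x)
hh=VP[1][:,0]*[1,1,0];hh/=np.linalg.norm(hh)
RC=R_cols(hh,-VP[1][:,1],[0,0,-1])
E
python3 - <<'E'
from h import *
from rig import r
np.set_printoptions(precision=3,suppress=True)
print(CO)
m=np.array([[566.7,-235.1,193.9],[578.9,-170.6,159.5]])
l=(m-VP[0])@VP[1];print(l);a=l.mean(0)-[0,0,14];print('phi',np.arctan2(a[2],a[1]),np.hypot(a[1],a[2]))
ph=np.arctan2(a[2],a[1])
f=dict(np.load('pics/w2.npz'));s=dict(np.load('pics/scene.npz'));t=dict(np.load('pics/top.npz'))
for p in(ph-.2,ph,ph+.2):
    E=[grip(p)+VP[1][:,0]*d for d in(-34,34)];print(p,*[proj(g,np.array(E)).ravel() for g in(f,s,t)])
print('seen', np.array([220,164,298,164])/1.25, [215+32/3,190+68/3,215+125/3,190+108/3],[275+377/3,155+77/3,275+297/3,155+73/3])
delta(r.sense(),grip(ph)+[0,0,90],RC)
E
```

```text
[ 534.182 -190.051  198.924]
[[-271.793  -41.174   -9.003]
 [-197.759  -39.697   -5.981]]
phi -2.6530579208164156 45.792151604942994
-2.8530579208164157 [172.551 135.407 235.011 136.042] [224.958 209.867 253.674 223.391] [400.578 178.398 374.822 176.743]
-2.6530579208164156 [175.291 131.145 236.66  131.771] [224.026 210.559 252.528 223.959] [401.533 180.827 375.887 179.104]
-2.4530579208164154 [177.441 125.702 237.962 126.322] [223.465 210.488 251.735 223.776] [402.237 183.747 376.686 181.939]
seen [176.  131.2 238.4 131.2] [225.66666666666666, 212.66666666666666, 256.6666666666667, 226.0] [400.6666666666667, 180.66666666666666, 374.0, 179.33333333333334]
shift m [-0.047 -0.26   0.197] turn [-0.415  0.409  1.532]
```

Phase -2.65 rad fits all three views, and clockwise increases it. Moving over to the crank in two calls.

```bash
python3 -m crank '[[-0.004,-0.022,0.01,-0.037,0.036,0.136,0.1],[-0.008,-0.044,0.025,-0.074,0.073,0.272,0.1],[-0.013,-0.066,0.04,-0.11,0.109,0.408,0.1],[-0.017,-0.09,0.055,-0.147,0.145,0.544,0.1],[-0.022,-0.12,0.075,-0.184,0.181,0.68,0.1]]'
python3 -m crank '[[0,0,0,0,0,0,0.1],[0,0,0,0,0,0,0.1]]'
python3 - <<'E'
from h import *
from rig import r
delta(r.sense(),grip(-2.653)+[0,0,90],RC)
E
```

```text
clock: 9.15
eef_pos: [584.7, -25.5, 305.7]
tcp_rot: [-2.848, 0.106, 2.232]
contact_force: [0.3, 0.1, -0.4]
opening: 0.899
grasp_force: 0.0
clock: 9.35
eef_pos: [584.5, -25.9, 306.2]
tcp_rot: [-2.846, 0.106, 2.236]
contact_force: [0.3, -0.2, 0.2]
opening: 0.895
grasp_force: 0.0
shift m [-0.1309 -0.1037  0.0834] turn [-0.2299  0.2269  0.8513]
```

```bash
python3 -m crank '[[-0.024,-0.019,0.014,-0.038,0.037,0.139,0.1],[-0.048,-0.038,0.028,-0.076,0.075,0.278,0.1],[-0.072,-0.057,0.042,-0.114,0.112,0.417,0.1],[-0.096,-0.076,0.056,-0.152,0.15,0.556,0.1],[-0.118,-0.094,0.072,-0.19,0.187,0.695,0.1]]'
python3 -m crank '[[-0.001,0.001,0,0,0,0.08,0.1],[0,0,0,0,0,0.15,0.3],[0,0,0,0,0,0.15,0.3],[0,0,0,0,0,0.15,0.3]]'
python3 - <<'E'
from h import *
from rig import r
s=r.sense();print(s['eef_pos'],s['opening']);delta(s,grip(-2.653)+[0,0,-2],RC)
E
```

```text
clock: 9.85
eef_pos: [573.9, -188.7, 277.6]
tcp_rot: [-3.101, 0.034, 1.517]
contact_force: [0.4, 0.1, 0.0]
opening: 0.899
grasp_force: 0.0
clock: 10.25
eef_pos: [573.7, -187.6, 277.7]
tcp_rot: [-3.105, 0.041, 1.374]
contact_force: [0.0, 0.8, 0.2]
opening: 0.702
grasp_force: 0.0
[ 573.69701157 -187.57084271  277.72996951] 0.7019404732828513
shift m [-0.0171  0.005   0.0998] turn [-0.0367  0.0414  0.0122]
```

```bash
python3 -m crank '[[-0.017,0.005,0,-0.037,0.041,0.012,0.3],[-0.017,0.005,0.03,-0.037,0.041,0.012,0.3],[-0.017,0.005,0.06,-0.037,0.041,0.012,0.3],[-0.017,0.005,0.085,-0.037,0.041,0.012,0.3],[-0.017,0.005,0.1,-0.037,0.041,0.012,0.3]]'
python3 -m crank '[[0,0,0,0,0,0,0.3],[0,0,0,0,0,0,0.3],[0,0,0,0,0,0,0.3]]'
python3 - <<'E'
from h import *
from rig import r
s=r.sense();print(s['contact_force']);delta(s,grip(-2.653),RC)
E
```

```text
clock: 10.75
eef_pos: [570.0, -208.5, 176.8]
tcp_rot: [-3.14, 0.0, 1.361]
contact_force: [-0.0, 0.2, 0.5]
opening: 0.702
grasp_force: 0.0
clock: 11.05
eef_pos: [571.8, -209.6, 180.4]
tcp_rot: [3.138, 0.001, 1.358]
contact_force: [-0.8, -0.5, 0.3]
opening: 0.697
grasp_force: 0.0
[-0.81617168 -0.49368275  0.28244446]
shift m [ 0.0007 -0.0012 -0.0002] turn [ 0.0038  0.0008 -0.0031]
```

```bash
python3 -m crank '[[0.001,-0.001,0,0,0,0,0.9],[0.001,-0.001,0,0,0,0,0.95],[0.001,-0.001,0,0,0,0,0.95],[0.001,-0.001,0,0,0,0,0.95],[0.001,-0.001,0,0,0,0,0.95]]' 40
python3 - <<'E'
from h import *
from rig import r
s=r.sense();print(s['contact_force'],s['opening'],tcp_in_vise(s)-[-242,0,14])
T=RC
# rows: positions along circle relative to phi0, in tool frame
for d in range(0,361,15):
    print(d,np.round(T.inv().apply(grip(-2.653+np.radians(d))-CO)/1000,4))
E
```

```text
clock: 11.55
eef_pos: [570.2, -208.7, 179.3]
tcp_rot: [3.139, 0.001, 1.358]
contact_force: [-0.4, -2.9, 2.1]
opening: 0.218
grasp_force: 39.0
[-0.37614788 -2.87957389  2.12745279] 0.21773153327297065 [  0.51803447 -39.14884421 -22.32520898]
0 [-0.0106  0.0397  0.0183]
15 [-0.0153  0.0329  0.0266]
30 [-0.0191  0.0239  0.033 ]
45 [-0.0215  0.0132  0.0373]
60 [-0.0225  0.0016  0.0389]
75 [-0.0219 -0.0101  0.038 ]
90 [-0.0199 -0.0211  0.0344]
105 [-0.0165 -0.0307  0.0285]
120 [-0.0119 -0.0382  0.0207]
135 [-0.0066 -0.043   0.0114]
150 [-0.0008 -0.045   0.0014]
165 [ 0.0051 -0.0438 -0.0088]
180 [ 0.0106 -0.0397 -0.0183]
195 [ 0.0153 -0.0329 -0.0266]
210 [ 0.0191 -0.0239 -0.033 ]
225 [ 0.0215 -0.0132 -0.0373]
240 [ 0.0225 -0.0016 -0.0389]
255 [ 0.0219  0.0101 -0.038 ]
270 [ 0.0199  0.0211 -0.0344]
285 [ 0.0165  0.0307 -0.0285]
300 [ 0.0119  0.0382 -0.0207]
315 [ 0.0066  0.043  -0.0114]
330 [ 0.0008  0.045  -0.0014]
345 [-0.0051  0.0438  0.0088]
360 [-0.0106  0.0397  0.0183]
```

The handle is gripped, and its phase and radius match (45.1 mm). Now working out the rows, relative to each call's start, with three calls of 120° per turn.

Run:
```python
from h import *
for k in range(3):
    b=-2.63+k*2*np.pi/3
    print(k,[list(np.round(RC.inv().apply(grip(b+np.radians(24*i))-grip(b))/1000,4)) for i in range(1,6)])
```

```text
0 [[np.float64(-0.007), np.float64(-0.0124), np.float64(0.0122)], [np.float64(-0.0109), np.float64(-0.0294), np.float64(0.0189)], [np.float64(-0.011), np.float64(-0.0481), np.float64(0.0191)], [np.float64(-0.0073), np.float64(-0.0652), np.float64(0.0127)], [np.float64(-0.0005), np.float64(-0.0779), np.float64(0.0008)]]
1 [[np.float64(0.0089), np.float64(-0.006), np.float64(-0.0154)], [np.float64(0.0182), np.float64(-0.0043), np.float64(-0.0315)], [np.float64(0.0263), np.float64(0.0049), np.float64(-0.0456)], [np.float64(0.0319), np.float64(0.0199), np.float64(-0.0553)], [np.float64(0.034), np.float64(0.0382), np.float64(-0.0589)]]
2 [[np.float64(-0.0018), np.float64(0.0183), np.float64(0.0032)], [np.float64(-0.0072), np.float64(0.0336), np.float64(0.0125)], [np.float64(-0.0153), np.float64(0.0432), np.float64(0.0265)], [np.float64(-0.0246), np.float64(0.0453), np.float64(0.0426)], [np.float64(-0.0335), np.float64(0.0398), np.float64(0.058)]]
```

```bash
python3 -m crank '[[-0.007,-0.0124,0.0122,0,0,0,0.95],[-0.0109,-0.0294,0.0189,0,0,0,0.95],[-0.011,-0.0481,0.0191,0,0,0,0.95],[-0.0073,-0.0652,0.0127,0,0,0,0.95],[-0.0005,-0.0779,0.0008,0,0,0,0.95]]'
python3 - <<'E'
from h import *
from rig import r
s=r.sense();l=tcp_in_vise(s)-[-242,0,14];print(l,np.hypot(*l[1:]),np.arctan2(l[2],l[1]),VP[1].T@s['contact_force'])
E
```

```text
clock: 12.05
eef_pos: [494.5, -192.8, 178.7]
tcp_rot: [3.137, 0.001, 1.357]
contact_force: [12.0, 0.4, 3.7]
opening: 0.218
grasp_force: 39.9
[  0.5918966   38.252543   -22.97423946] 44.62143795181711 -0.5408559901784833 [  0.65696433 -11.61608009   4.70127602]
```

Follows well. Continue round.

```bash
python3 -m crank '[[0.0089,-0.006,-0.0154,0,0,0,0.95],[0.0182,-0.0043,-0.0315,0,0,0,0.95],[0.0263,0.0049,-0.0456,0,0,0,0.95],[0.0319,0.0199,-0.0553,0,0,0,0.95],[0.034,0.0382,-0.0589,0,0,0,0.95]]'
python3 -m crank '[[-0.0018,0.0183,0.0032,0,0,0,0.95],[-0.0072,0.0336,0.0125,0,0,0,0.95],[-0.0153,0.0432,0.0265,0,0,0,0.95],[-0.0246,0.0453,0.0426,0,0,0,0.95],[-0.0335,0.0398,0.058,0,0,0,0.95]]'
cat > st.py <<'E'
from h import *
from rig import r
s=r.sense();l=tcp_in_vise(s)-[-242,0,14];p=np.arctan2(l[2],l[1]);F=VP[1].T@s['contact_force']
print(np.round(l,1),'rad',np.hypot(*l[1:]),'phi',p,'F',np.round(F,1),'tangential',np.round(F@[0,-np.sin(p),np.cos(p)],1))
E
python3 st.py
```

```text
clock: 12.55
eef_pos: [538.4, -166.9, 238.5]
tcp_rot: [3.14, 0.001, 1.358]
contact_force: [-2.1, -3.6, -6.3]
opening: 0.218
grasp_force: 40.2
clock: 13.05
eef_pos: [569.9, -209.2, 178.1]
tcp_rot: [3.141, 0.001, 1.358]
contact_force: [-10.6, -0.3, 10.5]
opening: 0.219
grasp_force: 42.6
[  0.6 -38.9 -23.7] rad 45.54672930474098 phi -2.595282074575341 F [-7.4 10.3  7.9] tangential -1.4
```

```bash
python3 -m crank '[[-0.007,-0.0124,0.0122,0,0,0,0.95],[-0.0109,-0.0294,0.0189,0,0,0,0.95],[-0.011,-0.0481,0.0191,0,0,0,0.95],[-0.0073,-0.0652,0.0127,0,0,0,0.95],[-0.0005,-0.0779,0.0008,0,0,0,0.95]]'
python3 st.py
```

```text
clock: 13.55
eef_pos: [494.5, -192.9, 178.6]
tcp_rot: [3.136, 0.001, 1.356]
contact_force: [13.9, 0.4, 3.9]
opening: 0.222
grasp_force: 41.6
[  0.6  38.2 -23.1] rad 44.671158383405306 phi -0.5441029503133501 F [  0.9 -13.5   5. ] tangential -2.7
```

```bash
python3 -m crank '[[0.0089,-0.006,-0.0154,0,0,0,0.95],[0.0182,-0.0043,-0.0315,0,0,0,0.95],[0.0263,0.0049,-0.0456,0,0,0,0.95],[0.0319,0.0199,-0.0553,0,0,0,0.95],[0.034,0.0382,-0.0589,0,0,0,0.95]]'
python3 -m crank '[[-0.0018,0.0183,0.0032,0,0,0,0.95],[-0.0072,0.0336,0.0125,0,0,0,0.95],[-0.0153,0.0432,0.0265,0,0,0,0.95],[-0.0246,0.0453,0.0426,0,0,0,0.95],[-0.0335,0.0398,0.058,0,0,0,0.95]]'
python3 st.py
python3 - <<'E'
from h import *
from rig import cams
a=cams.grab_frame('scene')['image'][180:290,205:370,::-1];c=cams.grab_frame('top')['image'][140:240,270:420,::-1]
cv2.imwrite('pics/k.png',np.hstack([cv2.resize(a,(420,280),interpolation=2),cv2.resize(c,(380,280),interpolation=2)]))
E
```

```text
clock: 14.05
eef_pos: [538.0, -167.0, 238.3]
tcp_rot: [3.14, 0.0, 1.358]
contact_force: [-1.8, -1.8, -2.7]
opening: 0.22
grasp_force: 40.8
clock: 14.55
eef_pos: [569.6, -209.3, 177.8]
tcp_rot: [3.141, 0.001, 1.358]
contact_force: [-10.7, 0.6, 11.7]
opening: 0.22
grasp_force: 42.8
[  0.6 -38.7 -24. ] rad 45.514568544611784 phi -2.5867070159345196 F [-7.3 10.6  9.3] tangential -2.3
```

View pics/k.png

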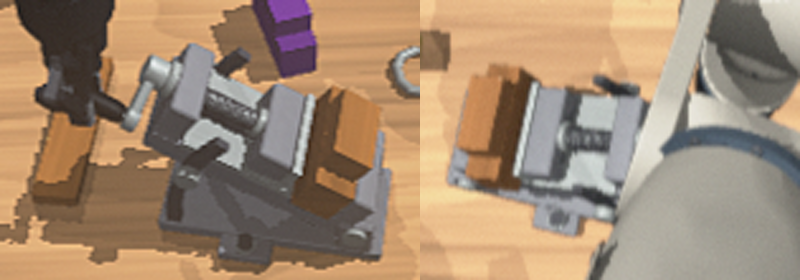

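The sliding jaw is now only millimetres from the upright block. Next 120°, then short steps.

```bash
python3 -m crank '[[-0.007,-0.0124,0.0122,0,0,0,0.95],[-0.0109,-0.0294,0.0189,0,0,0,0.95],[-0.011,-0.0481,0.0191,0,0,0,0.95],[-0.0073,-0.0652,0.0127,0,0,0,0.95],[-0.0005,-0.0779,0.0008,0,0,0,0.95]]'
python3 st.py
python3 -m crank '[[0.0089,-0.006,-0.0154,0,0,0,0.95],[0.0182,-0.0043,-0.0315,0,0,0,0.95]]'; python3 st.py
```

```text
clock: 15.15
eef_pos: [494.5, -192.9, 178.6]
tcp_rot: [3.136, 0.0, 1.356]
contact_force: [14.0, -0.4, 4.3]
opening: 0.219
grasp_force: 41.9
[  0.6  38.2 -23.2] rad 44.66719111136946 phi -0.5453314353622145 F [  0.1 -13.8   5. ] tangential -2.9
clock: 15.35
eef_pos: [493.3, -174.2, 209.9]
tcp_rot: [3.137, 0.001, 1.357]
contact_force: [14.2, -6.0, -7.7]
opening: 0.22
grasp_force: 40.7
[ 0.6 43.3 13. ] rad 45.20543002430799 phi 0.29271191383102696 F [  1.3 -15.1  -8.1] tangential -3.4
```

Run:
```python
from h import *
for b in (.302,.302+np.radians(50),.302+np.radians(90)):
    print(np.round([RC.inv().apply(grip(b+np.radians(10*i))-grip(b))/1000 for i in range(1,6)],4).tolist())
```

```text
[[0.0036, 0.003, -0.0063], [0.0069, 0.0072, -0.012], [0.0098, 0.0124, -0.0171], [0.0122, 0.0187, -0.0212], [0.0141, 0.0256, -0.0244]]
[[0.0012, 0.0075, -0.0021], [0.0017, 0.0152, -0.003], [0.0016, 0.0231, -0.0027], [0.0007, 0.0307, -0.0013], [-0.0008, 0.038, 0.0013]]
[[-0.0015, 0.0073, 0.0026], [-0.0036, 0.0139, 0.0062], [-0.0062, 0.0197, 0.0108], [-0.0093, 0.0245, 0.0162], [-0.0128, 0.0281, 0.0222]]
```

```bash
python3 -m crank '[[0.0036,0.003,-0.0063,0,0,0,0.95],[0.0069,0.0072,-0.012,0,0,0,0.95],[0.0098,0.0124,-0.0171,0,0,0,0.95],[0.0122,0.0187,-0.0212,0,0,0,0.95],[0.0141,0.0256,-0.0244,0,0,0,0.95]]'; python3 st.py
python3 -m crank '[[0.0012,0.0075,-0.0021,0,0,0,0.95],[0.0017,0.0152,-0.003,0,0,0,0.95]]'; python3 st.py
```

```text
clock: 15.85
eef_pos: [519.2, -165.6, 233.7]
tcp_rot: [-3.138, 0.001, 1.357]
contact_force: [-8.9, -2.4, 13.4]
opening: 0.22
grasp_force: 42.8
[ 0.6 19.7 40.6] rad 45.10047071514813 phi 1.1180981487418806 F [-10.4   8.2   9.5] tangential -3.2
clock: 16.05
eef_pos: [536.2, -166.9, 237.9]
tcp_rot: [3.141, 0.0, 1.357]
contact_force: [-2.8, 1.5, 13.2]
opening: 0.22
grasp_force: 42.7
[ 0.5  2.8 45.3] rad 45.33972617005168 phi 1.5081586259401256 F [-5.8  3.  11.9] tangential -2.3
```

```bash
python3 -m crank '[[-0.0001,0.0079,0.0003,0,0,0,0.95],[-0.0009,0.0155,0.0016,0,0,0,0.95]]'; python3 st.py
python3 - <<'E'
from h import *
b=.302+np.radians(90)
print(np.round([RC.inv().apply(grip(b+np.radians(5*i))-grip(b))/1000 for i in range(1,11)],4).tolist())
E
```

```text
clock: 16.25
eef_pos: [550.6, -170.7, 236.5]
tcp_rot: [-3.141, -0.0, 1.357]
contact_force: [-12.8, 5.0, 24.6]
opening: 0.222
grasp_force: 44.2
[  0.5 -12.   43.7] rad 45.32857679133855 phi 1.8396572391996693 F [-10.4  13.6  22.4] tangential -19.1
[[-0.0007, 0.0037, 0.0012], [-0.0015, 0.0073, 0.0026], [-0.0025, 0.0107, 0.0043], [-0.0036, 0.0139, 0.0062], [-0.0048, 0.0169, 0.0084], [-0.0062, 0.0197, 0.0108], [-0.0077, 0.0222, 0.0134], [-0.0093, 0.0245, 0.0162], [-0.011, 0.0265, 0.0191], [-0.0128, 0.0281, 0.0222]]
```

Gripping now; hold and read the settled force.

```bash
python3 -m crank '[[0,0,0,0,0,0,0.95],[0,0,0,0,0,0,0.95],[0,0,0,0,0,0,0.95]]'; python3 st.py
```

```text
clock: 16.55
eef_pos: [550.4, -170.6, 236.6]
tcp_rot: [-3.141, -0.0, 1.357]
contact_force: [-8.5, 4.2, 22.1]
opening: 0.222
grasp_force: 43.9
[  0.5 -11.8  43.8] rad 45.36091772549728 phi 1.8339591840017373 F [-9.   9.1 20.3] tangential -14.1
```

14 N along the circle is a firm grip. Releasing and lifting straight up, then backing away.

```bash
python3 -m crank '[[0,0,0,0,0,0,0.5],[0,0,0,0,0,0,0.3],[0,0,0,0,0,0,0.3],[0,0,0,0,0,0,0.3]]'; python3 -m crank '[[0,0,-0.02,0,0,0,0.3],[0,0,-0.06,0,0,0,0.3],[0,0,-0.1,0,0,0,0.3],[-0.02,0,-0.14,0,0,0,0.3],[-0.06,0,-0.14,0,0,0,0.3]]'
python3 -m crank '[[0,0,0,0,0,0,0.3],[0,0,0,0,0,0,0.3],[0,0,0,0,0,0,0.3],[0,0,0,0,0,0,0.3]]'
python3 - <<'E'
from h import *
from rig import cams
a=cams.grab_frame('scene')['image'][150:320,155:495,::-1];c=cams.grab_frame('wrist')['image'][:,:,::-1]
cv2.imwrite('pics/end.png',np.vstack([cv2.resize(a,(600,300),interpolation=2),cv2.resize(c,(600,300))]))
E
```

```text
clock: 16.95
eef_pos: [551.4, -171.0, 235.0]
tcp_rot: [3.141, 0.0, 1.357]
contact_force: [-0.2, -0.3, 0.3]
opening: 0.692
grasp_force: 0.0
clock: 17.45
eef_pos: [541.4, -229.3, 381.8]
tcp_rot: [3.131, 0.001, 1.361]
contact_force: [0.8, -0.8, 0.7]
opening: 0.698
grasp_force: 0.0
clock: 17.85
eef_pos: [538.8, -228.7, 375.0]
tcp_rot: [3.141, 0.0, 1.358]
contact_force: [-0.7, -0.2, -0.3]
opening: 0.7
grasp_force: 0.0
```

View pics/end.png

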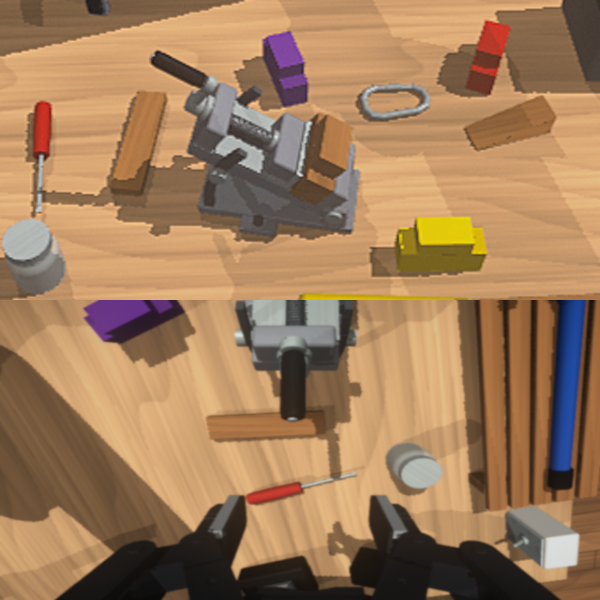

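The block is clamped between both jaws, the robot is clear and the bystanders are where they were. Handing in.

```bash
python3 -c "
from rig import sign_off
print(sign_off())"
```

```text
the job is handed in; nothing more can be done
None
```

The teak bracket is clamped upright in the tilted vise, wider part down on the bed; the crank was at about 14 N when I let go (8–12 N counts as firm), nothing else on the bench was disturbed, and the job is handed in at about 18 s, though sign-off returned no verdict.

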